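# Press the bronze bushing into a hand-truck wheel

### The arm

A 6-joint arm with a two-finger parallel gripper is mounted at the origin on the work surface. World frame = base frame: x ahead of the robot, y to its left, z up, the work surface at z = 0. Lengths are in m, angles in degrees, forces in N, time in s.
With the tool pointing down it reaches from about 0.4 to 0.825 m from the base axis. Payload 7 kg.
Tool frame: the origin (TCP) lies at the very end of the fingers, on their centre line; the grasp point (between the pads) lies 19 mm behind it; z points along the fingers, y is the line along which they close (so a half turn about z gives the same grasp; the last joint's range is limited). The gripper opens to 88 mm and grips with 3 to 60 N. Pads are 19 mm wide; open, the fingers measure 130 mm over their backs; the gripper's body (78 mm by 193 mm) begins 47 mm behind the grasp point.
Start: joints at [88.413, 20.546, 0.682, 0, -70.136, -16.507], TCP at [0.21, 0.642, 0.227] pointing down, gripper open.
Joint ranges: [-176.03, 176.03], [-82.01, 121.73], [-58.28, 71.71], [-173.87, 95.51], [-174.79, -0.11], [-173.66, 173.66]. Speed limits (degrees/s): [136.94, 136.94, 172.46, 180, 180, 180].

### API

Orientations are given as [roll, pitch, yaw] about the fixed x, y, z axes, in that order (R = Rz(yaw) Ry(pitch) Rx(roll)).
In Python, from plant import get_state, capture, close_job, regions_of gives the robot as it stands.
- The arm moves only by the tool jog_arm, never from a script. Its argument "moves" is a list of rows, each a list of 3 entries, a list of its own where there are three numbers: the shift along the tool's x, y, z in cm, then the turn about the tool's z in degrees, then the finger opening in cm, from 0 to 8.76. A call has 1 to 12 rows; each row shifts and turns the commanded pose from where the row before left it, along the tool's axes as they then stand; what a row does not reach is not made up. A row lasts 1/8 s, in which the tool goes at most 62.5 mm and 10.7 degrees, less where a joint would pass 70% of its speed; a pose out of reach is approached as far as the arm can. A call is refused whole if a number of a shift passes 6.25 or a number of a turn 10.7, either way. A call with a gripper value outside its range is refused whole. The fingers move at their own pace and stop on an object; "newtons" is the grip in N (left out, the last holds). Time passes only in rows, so rows that do not move let the fingers close. It gives the time, the measured TCP pose, the force, the opening and the grip force at its end, in the units of the state.
- get_state(): the state, without advancing time (a new reading comes with each control period).
- capture(name): name is "scene" or "top" or "wrist"; returns a dict with "pixels" (420x560x3 uint8, blue, green, red), "mtx" (3x3 intrinsics, pixels), "world_from_camera" (4x4, takes a point from camera to world coordinates); the wrist camera has in their place "hand_eye" (4x4, takes a point from camera to tool coordinates, whose origin is the TCP and whose axes are the flange's). Camera axes: x right, y down, z forward; pixel columns grow to the right and rows downward; lengths in m; the calibration is good to about 2 mm. A picture is of the moment at which its call begins: read the wrist's pose just before it. There is no depth.
- close_job(): hands the job in; it is judged then, once.
Trained networks look in a picture, given as the dict that the camera call returned (one of the last four; its "shot" number tells which), for a name from the list of things; names that differ only in an ending like _2 or _b are one class to them, and where a whole thing is asked for, a point or a joint stands for the part that bears it (a point fixed in the world has none). Each returns a list of dicts, best first, with "confidence" (0 to 1); they miss things now and then, are a little off and sometimes report something else, mostly with a low value. They report only what shows in the picture. A call takes as long as a camera call. They do not tell look-alikes from the thing itself.
- regions_of(picture, thing): "pixels" (420x560 bool, what is visible of it) and "pixel" ([column, row] in pixels, amid what is visible of it).
The state is a dict: "time_s": time; "joints": joint angles; "qd": joint speeds; "joint_torque": joint torques, N m; "tcp_pos": TCP position; "eef_rot": TCP orientation; "contact_force": force on the tool from outside, world axes, zero at the start; "moment": the same for the moment, N m; "gripper_width": finger opening in m; "gripper_force": force on a finger pad.
Only numpy, scipy, OpenCV 4.12 (cv2) and the standard library are available. Lean on these libraries where they do the work, as an engineer would, in place of code of your own. Each camera call takes 0.05 s, during which the arm holds its last target. There are 200 camera calls.

### The job

Fit the bronze bushing into the hub of the hand-truck wheel: feel its barrel squarely into the hub's bore, then press it fully home so that its flange sits flush on the hub face all round, and let go. The bore grips it tightly, so press firmly but never with more than about 25 N, or the soft tyre is crushed; leave the steel sleeve, spray can, jar and screwdriver alone.

Things in the scene. Friction and masses are not known exactly. Their poses are not given: they have to be found in the camera images.
- bushing: bronze (yellow-brown) flanged bushing, 140 g, standing upright, flange up, on a 12 mm plywood board. Barrel 28 mm diameter, 26 mm long, sharp-edged foot; above it a round flange 44 mm diameter, 8 mm thick (34 mm in all). Origin: centre of the foot; z: up along the axis, to the flange
- flange_top (a point): centre of the bronze flange's flat top, 34 mm above the bushing's origin and 8 mm above the flange's underside (the shoulder). The 12 mm axle hole here is closed level by a black plug, so the top can be pressed anywhere. When fully home it lies 8 mm above bore_mouth
- steel_sleeve: dark grey steel flanged sleeve of the same height and flange (44 mm), but with a 38 mm barrel; does not fit, leave alone. Stands upright on the same board, 60 to 110 mm from the bushing (centre to centre). Origin: centre of its foot
- tyre: black rubber tyre, 200 mm outer diameter, 51 mm high, of the wheel lying flat, held fast between two wooden cleats on a dark wooden slab 280 by 150 mm (long along its x), whose top is 4 to 18 mm above the bench. Origin: on the wheel's axis, at the slab's top (the tyre's underside)
- bore_mouth (a point): centre of the bore at the hub face; z up along the bore, which is 29 mm wide, with a sharp rim, and open for over 26 mm. The aluminium hub face is a flat ring 72 mm in diameter, 58 mm above the tyre's origin, 7 mm above the tyre's top; the red rim between lies lower. Fully home, the bushing's shoulder lies on this face, its origin 26 mm below this point
- bump_ring (a point): point on the bore's axis 11 mm below the hub face. Six sprung steel bumps grip the barrel: three at this depth, three 7 mm deeper. The barrel enters freely for about 6 mm, then stands on the first bumps by itself. Pushing past each three takes a hump of force (7 to 12 N, then 12 to 20 N, varying with the episode's friction), then 10 to 17 N to slide home; it stays where left
- hub (a joint): how far rim and hub are pushed down into the soft tyre, in m: 0 unloaded, 1 mm more for every 4 N, springing back when let go. The hub carries bore_mouth down with it, so pressing the bushing only to the unloaded flush height leaves it proud. It must never reach 7 mm (28 N)
- spray_can: white and green spray can with blue cap, 66 mm diameter, 185 mm tall, upright beyond the wheel; leave alone. Origin: centre of its foot
- jar: glass screw jar with yellow lid, 70 mm diameter, 75 mm tall, to the robot's right; leave alone. Origin: centre of its foot
- screwdriver: red-handled screwdriver 200 mm long lying on the bench, to the robot's left; leave alone. Origin: middle of its length, on the bench; x along it to the tip
Mind the look-alikes: they are no part of the job. Leave any green, pink or white look-alike of the bushing alone.

How it is judged:
By the outcome, as a careful person would: the job done as asked, in the order asked, and still so for the second after the job is handed in, with the robot touching nothing.
It also fails if it takes over 64 s, if anything falls off the work surface, if the arm or the gripper's body presses on something with over 40 N, if the wrist force passes 120 N, or if a joint passes its speed limit or range.

## Working session

There is one attempt and no reset: what is moved stays moved. The work goes in short steps, Python scripts to look and compute and a tool call to move; the robot and the scene stay as the last step left them, time stands still between calls to the robot, and variables do not carry over. Pictures are saved under pics/ and viewed, at most 10 in all, crops included, and the job is handed in when it is done.

Besides the shell and the picture viewer there is one more tool, called after "Request:" as a command line: name --argument value ..., lists and objects as JSON in quotes. jog_arm: Moves the arm, as the interface text tells. Its arguments: {"type":"object","properties":{"moves":{"type":"array"},"newtons":{"type":"number"}},"required":["moves"]}

```bash
mkdir -p pics; ls; cat > h.py <<'E'
import numpy as np,cv2
from plant import get_state,capture,close_job,regions_of
from scipy.spatial.transform import Rotation as R
def T_tool(s):
    T=np.eye(4);T[:3,:3]=R.from_euler('xyz',s['eef_rot'],degrees=True).as_matrix();T[:3,3]=s['tcp_pos'];return T
def shot(name):
    s=get_state();p=capture(name)
    p['W']=p['world_from_camera'] if name!='wrist' else T_tool(s)@p['hand_eye']
    return p
def on_plane(p,px,z):
    d=np.linalg.solve(p['mtx'],[px[0],px[1],1]);W=np.array(p['W']);d=W[:3,:3]@d;o=W[:3,3]
    return o+d*(z-o[2])/d[2]
def proj(p,X):
    c=np.linalg.inv(p['W'])@np.append(X,1);q=np.array(p['mtx'])@c[:3];return q[:2]/q[2]
E
python3 - <<'E'
from h import *
print(get_state())
a=shot('scene');b=shot('top');w=shot('wrist')
for n,p in(('scene',a),('top',b),('wrist',w)):
    cv2.imwrite(f'pics/{n}0.png',p['pixels'])
    print(n,np.round(p['W'],3).tolist(),np.round(p['mtx'],1).tolist())
    for t in('bushing','steel_sleeve','tyre','bore_mouth','spray_can','jar'):
        print(t,[(np.round(r['pixel'],1).tolist(),round(r['confidence'],2),int(r['pixels'].sum())) for r in regions_of(p,t)])
cv2.imwrite('pics/st.png',np.hstack([cv2.resize(a['pixels'],(400,300)),cv2.resize(w['pixels'],(400,300))]))
E
```

```text
pics
{'time_s': 0.0, 'joints': array([ 8.84133336e+01,  2.05910693e+01,  6.32846404e-01, -2.12676705e-02,
       -7.01376515e+01, -1.65082029e+01]), 'qd': array([ 0.04817035, -0.0019823 ,  0.03956218,  0.04463902,  0.06562426,
       -0.05394205]), 'joint_torque': array([-3.40914403e-04, -5.82726824e+01,  2.93048269e+01,  6.99672773e+00,
        6.92003465e-03, -1.63108357e-04]), 'tcp_pos': array([0.20950046, 0.64112523, 0.22561619]), 'eef_rot': array([ 1.79902396e+02, -8.07695831e-03, -1.81021051e+01]), 'contact_force': array([-0.43335464, -0.20594215, -0.38273709]), 'moment': array([-0.01520612, -0.03485372,  0.04825971]), 'gripper_force': 0.0, 'gripper_width': 0.08755392383792818}
scene [[0.597, 0.511, -0.619, 1.257], [0.803, -0.37, 0.468, -0.506], [0.01, -0.776, -0.631, 0.732], [0.0, 0.0, 0.0, 1.0]] [[414.0, 0.0, 280.6], [0.0, 414.0, 209.8], [0.0, 0.0, 1.0]]
bushing [([345.7, 224.9], 0.82, 221), ([374.5, 229.5], 0.63, 235), ([320.7, 192.0], 0.59, 216), ([370.6, 193.8], 0.51, 185), ([359.9, 212.0], 0.48, 205), ([109.4, 283.2], 0.31, 1357)]
steel_sleeve [([308.0, 180.9], 0.5, 237)]
[... 234 characters left out ...]
5, 0.02, -0.02], [-0.007, -0.199, -0.98, 1.564], [0.0, 0.0, 0.0, 1.0]] [[458.5, 0.0, 270.5], [0.0, 458.5, 216.7], [0.0, 0.0, 1.0]]
bushing [([240.1, 188.8], 0.63, 136), ([196.3, 208.2], 0.49, 96), ([236.5, 228.0], 0.45, 126)]
steel_sleeve [([299.8, 168.8], 0.64, 523), ([222.6, 248.1], 0.58, 131)]
tyre [([307.7, 247.3], 0.84, 4176)]
bore_mouth [([309.6, 249.5], 0.84, 1208)]
spray_can [([300.9, 167.4], 0.64, 505)]
jar [([405.1, 248.3], 0.94, 427)]
wrist [[-0.311, -0.917, -0.251, 0.276], [-0.95, 0.301, 0.08, 0.618], [0.002, 0.263, -0.965, 0.384], [0.0, 0.0, 0.0, 1.0]] [[307.1, 0.0, 284.8], [0.0, 307.1, 208.1], [0.0, 0.0, 1.0]]
bushing []
steel_sleeve []
tyre []
bore_mouth []
spray_can []
jar []
```

```bash
python3 - <<'E'
import cv2,numpy as np
a=cv2.imread('pics/scene0.png');b=cv2.imread('pics/top0.png')
x=cv2.resize(a[160:260,280:400],(480,400),interpolation=cv2.INTER_CUBIC)
y=cv2.resize(b[150:280,180:270],(277,400),interpolation=cv2.INTER_CUBIC)
cv2.imwrite('pics/c1.png',np.hstack([x,y]))
E
```

```text
(no output)
```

View pics/scene0.png

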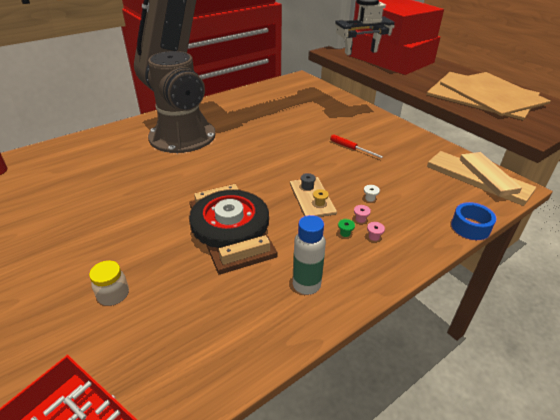

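View pics/c1.png

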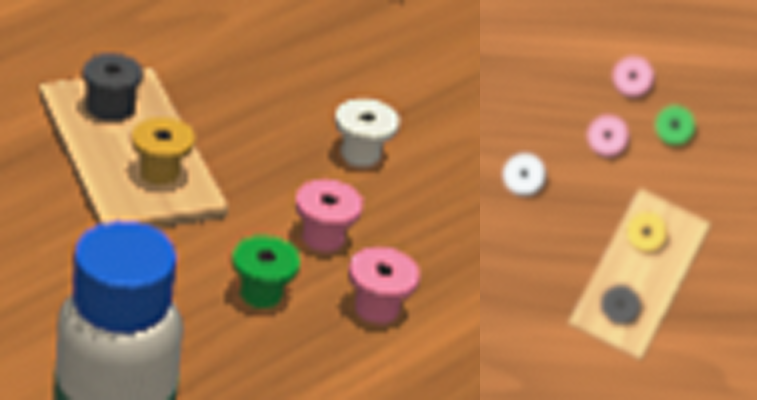

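The candidates are the yellow-brown one on the plywood at scene (321,195), pink (362,214) and (376,230), green (346,227), and white (371,192). Only the yellow-brown one on the board next to the dark sleeve (308,181) fits the description, and the crop confirms it.

```bash
python3 - <<'E'
from h import *
from scipy.optimize import least_squares
a=shot('scene');b=shot('top')
def blob(p,roi,cond):
    hsv=cv2.cvtColor(p['pixels'],cv2.COLOR_BGR2HSV);m=cond(hsv[...,0].astype(int),hsv[...,1].astype(int),hsv[...,2].astype(int))
    k=np.zeros_like(m);k[roi[1]:roi[3],roi[0]:roi[2]]=1;ys,xs=np.nonzero(m&k);return xs.mean(),ys.mean(),len(xs)
yel=lambda h,s,v:(h>15)&(h<32)&(s>150)&(v>120)
tb=blob(b,(225,215,250,240),yel);print('top bush',tb,on_plane(b,tb[:2],.046))
print('scene plug', on_plane(a,(280+163/4,160+135/4),.046), 'top plug',on_plane(b,(180+(646-480)/3.077,150+231/3.077),.046))
print('sleeve',on_plane(a,(308.2,177.5),.046),on_plane(b,(180+(621-480)/3.077,150+303/3.077),.046))
for n,(px,py) in dict(green=(674,124),pink1=(607,133),pink2=(632,75)).items(): print(n,on_plane(b,(180+(px-480)/3.077,150+py/3.077),.034))
rs=[regions_of(p,'bore_mouth')[0]['pixel'] for p in(a,b)]
f=lambda X:np.r_[proj(a,X)-rs[0],proj(b,X)-rs[1]]
r=least_squares(f,[.5,0,.07]);print('bore?',rs,r.x,r.fun)
print('can',on_plane(a,(311,225),.18),on_plane(b,(300,160),.185))
cv2.imwrite('pics/c2.png',np.hstack([cv2.resize(a['pixels'][180:250,180:280],(400,280),interpolation=3),cv2.resize(b['pixels'][210:280,260:360],(400,280),interpolation=3)]))
E
```

```text
top bush (np.float64(nan), np.float64(nan), 0) [nan nan nan]
scene plug [0.59281482 0.13377219 0.046     ] top plug [0.59270904 0.13195008 0.046     ]
sleeve [0.51177328 0.15584038 0.046     ] [0.5118623  0.15237495 0.046     ]
green [0.71837196 0.11200532 0.034     ]
pink1 [0.70305943 0.18603404 0.034     ]
pink2 [0.77215908 0.16386354 0.034     ]
bore? [[225.1, 212.7], [308.6, 246.4]] [ 0.5311195  -0.12807126  0.06430092] [ 1.78844803 -0.16699664  2.0110288   1.20082998]
can [ 0.79075787 -0.07646681  0.18      ] [ 0.7893535  -0.07209095  0.185     ]<stdin>:6: RuntimeWarning: Mean of empty slice.
  ret = ret.dtype.type(ret / rcount)
```

View pics/c2.png

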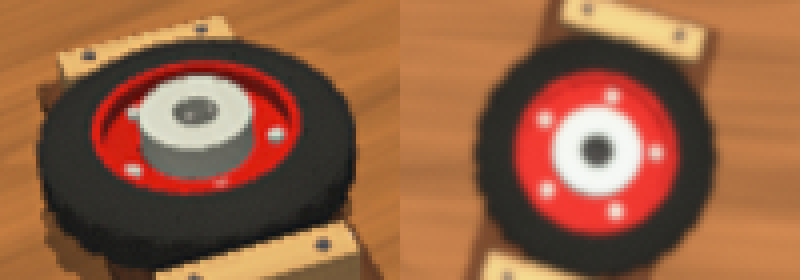

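```bash
python3 - <<'E'
from h import *
from scipy.optimize import least_squares
a=shot('scene');b=shot('top')
rs=[np.array([228.7,207.8]),np.array([309.2,247.8])]
f=lambda X:np.r_[proj(a,X)-rs[0],proj(b,X)-rs[1]]
r=least_squares(f,[.5,0,.07]);print(r.x,r.fun)
E
```

```text
[ 0.52922189 -0.12159612  0.07528877] [-0.29819941  0.02814705 -0.33297516 -0.20043001]
```

Request:
jog_arm --moves '[[[4.74,3.32,0],0,8],[[4.74,3.32,0],0,8],[[4.74,3.32,0],0,8],[[4.74,3.32,0],0,8],[[4.74,3.32,0],0,8],[[4.74,3.32,0],0,8],[[4.74,3.32,0],0,8],[[4.74,3.32,0.5],0,8],[[4.74,3.32,1],0,8],[[4.74,3.32,1],0,8],[[4.74,3.32,1],0,8],[[0,0,0],0,8]]'

```text
time_s: 2.85
tcp_pos: [0.593, 0.129, 0.1901]
eef_rot: [179.9, 0.1, -18.4]
contact_force: [-1.7, 0.7, 0.7]
gripper_width: 0.0799
gripper_force: 0.0
```

```bash
python3 - <<'E'
from h import *
w=shot('wrist');cv2.imwrite('pics/w1.png',w['pixels'])
print([(r['pixel'],r['confidence'],r['pixels'].sum()) for r in regions_of(w,'bushing')])
for z in(.026,.046): print(proj(w,[.593,.132,z]))
hsv=cv2.cvtColor(w['pixels'],cv2.COLOR_BGR2HSV);print(hsv[tuple(int(v) for v in proj(w,[.603,.132,.046])[::-1])])
E
```

```text
[([186.6, 24.0], 0.93, np.int64(1985)), ([279.3, 196.4], 0.85, np.int64(1441)), ([261.7, 61.7], 0.81, np.int64(1917)), ([133.6, 183.5], 0.79, np.int64(1544)), ([193.7, 109.8], 0.68, np.int64(1712))]
[280.53872482 192.96102523]
[280.3255209  197.25567278]
[ 20 195 174]
```

View pics/w1.png

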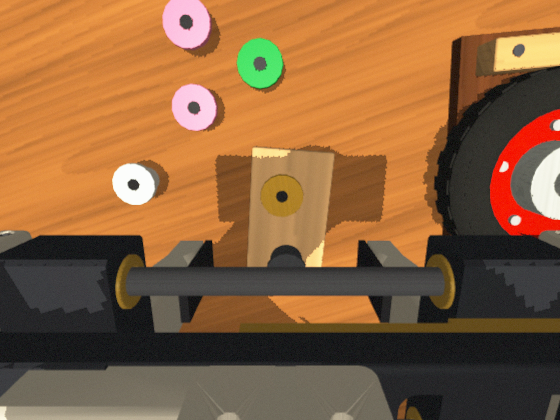

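Request:
jog_arm --moves '[[[0,-0.15,4],0,8],[[0,0,4],0,8],[[0,0,4],0,7],[[0,0,3],0,6.5],[[0,0,1],0,6],[[0,0,0],0,5],[[0,0,0],0,5]]' --newtons 15

```text
time_s: 3.82
tcp_pos: [0.5931, 0.1348, 0.0331]
eef_rot: [-179.9, -0.1, -18.0]
contact_force: [0.4, 0.7, -0.5]
gripper_width: 0.0508
gripper_force: 0.0
```

Request:
jog_arm --moves '[[[0,0,0],0,4],[[0,0,0],0,3.5],[[0,0,0],0,3.5],[[0,0,0],0,3.5]]' --newtons 20

```text
time_s: 4.32
tcp_pos: [0.5928, 0.1339, 0.0329]
eef_rot: [-180.0, -0.1, -18.1]
contact_force: [-2.4, -1.4, 7.1]
gripper_width: 0.0429
gripper_force: 20.0
```

Request:
jog_arm --moves '[[[0,0,-1],0,3.5],[[0,0,-4],0,3.5],[[0,0,-5],0,3.5],[[0.3,4.38,-4],0,3.5],[[0.3,4.38,-3],0,3.5],[[0.3,4.38,0],0,3.5],[[0.3,4.38,0],0,3.5],[[0.3,4.38,0],0,3.5],[[0.3,4.38,0],0,3.5],[[0,0,0],0,3.5],[[0,0,0],0,3.5]]'

```text
time_s: 5.7
tcp_pos: [0.5278, -0.1215, 0.202]
eef_rot: [-180.0, -0.0, -18.1]
contact_force: [0.8, 0.2, -1.1]
gripper_width: 0.0431
gripper_force: 20.0
```

```bash
python3 - <<'E'
from h import *
s=get_state();print(s['tcp_pos'],s['eef_rot'],s['contact_force'],s['gripper_width'])
w=shot('wrist');a=shot('scene')
print('tcp px',proj(w,s['tcp_pos']), proj(w,np.array(s['tcp_pos'])-[0,0,.02]))
print('bore pred',proj(w,[.5292,-.1216,.0753]))
print([(r['pixel'],r['confidence'],r['pixels'].sum()) for r in regions_of(w,'bore_mouth')])
q=proj(a,s['tcp_pos']).astype(int)
c=a['pixels'][q[1]-30:q[1]+75,max(q[0]-50,0):q[0]+50]
cv2.imwrite('pics/c3.png',np.hstack([cv2.resize(w['pixels'][80:380,160:420],(400,460),interpolation=3),cv2.resize(c,(400,460),interpolation=3)]))
E
```

```text
[ 0.52784825 -0.12148882  0.20202019] [-1.79968994e+02 -3.65890923e-02 -1.81454826e+01] [ 0.79536029  0.24961123 -1.06211345] 0.04308989414940327
tcp px [282.42279481 255.27973878] [282.65559693 242.0392106 ]
bore pred [283.04785053 199.46745988]
[([281.8, 181.4], 0.89, np.int64(11197)), ([284.7, 154.2], 0.32, np.int64(31583))]
```

View pics/c3.png

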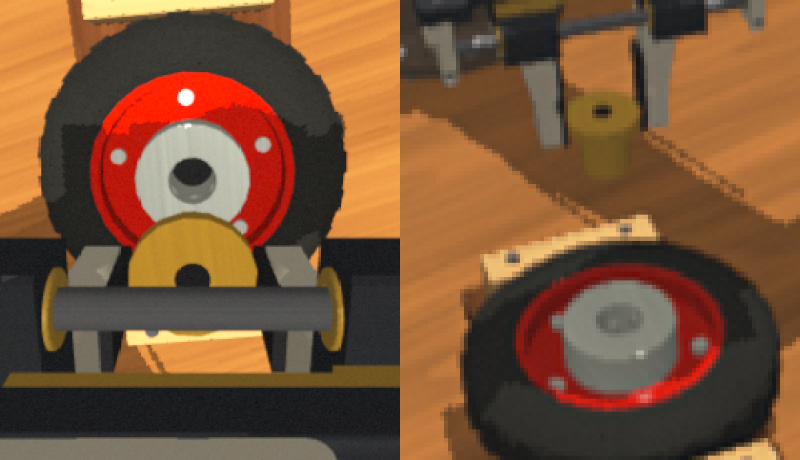

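```bash
python3 - <<'E'
from h import *
from scipy.optimize import least_squares
s=get_state();w=shot('wrist');im=w['pixels'];t=np.array(s['tcp_pos'])
print('bore by eye',on_plane(w,(284.8,197.4),.0753),'plug by eye',on_plane(w,(284.8,260.7),t[2]+.013),'tcp',t)
hsv=cv2.cvtColor(im,cv2.COLOR_BGR2HSV).astype(int)
H,S,V=[hsv[...,i] for i in range(3)]
def fit(c,angs,z,rad,test,r0,r1):
    # march outward along world rays on plane z; last radius at which test holds
    pts=[]
    for g in np.radians(angs):
        for r in np.arange(r1,r0,-.0002):
            X=np.array([c[0]+r*np.cos(g),c[1]+r*np.sin(g),z]);u=np.rint(proj(w,X)).astype(int)
            if test(u[1],u[0]): pts.append(X[:2]);break
    P=np.array(pts);q=least_squares(lambda q:np.hypot(*(P-q[:2]).T)-rad,c[:2],loss='soft_l1',f_scale=.001)
    q2=least_squares(lambda q:np.hypot(*(P-q[:2]).T)-q[2],[*c[:2],rad],loss='soft_l1',f_scale=.001)
    print(len(P),q.x,np.abs(q.fun).mean(),'free',q2.x)
# tool x direction is -18 deg: upper in image
hub=lambda y,x:S[y,x]<70 and V[y,x]>110
fit([.529,-.1216],range(-110,75,5),.0753,.036,hub,.025,.042)
yel=lambda y,x:14<H[y,x]<30 and S[y,x]>120
c=on_plane(w,(284.8,260.7),t[2]+.013)
fit(c,range(-85,50,5),t[2]+.013,.022,yel,.015,.026)
dark=lambda y,x:V[y,x]<140
print([list(V[int(y),270:300:2]) for y in (192,197)])
E
```

```text
bore by eye [ 0.53081874 -0.12306139  0.0753    ] plug by eye [ 0.53027916 -0.12279349  0.21467864] tcp [ 0.52805903 -0.12068308  0.20167864]
37 [ 0.53129472 -0.12389766] 0.0007638796886401377 free [ 0.53276752 -0.12440026  0.03476975]
27 [ 0.5307587  -0.12278729] 0.0003444667308358172 free [ 0.53229897 -0.12337293  0.02065696]
[[np.int64(182), np.int64(112), np.int64(40), np.int64(37), np.int64(37), np.int64(37), np.int64(42), np.int64(42), np.int64(40), np.int64(41), np.int64(39), np.int64(39), np.int64(41), np.int64(40), np.int64(80)], [np.int64(139), np.int64(106), np.int64(109), np.int64(72), np.int64(37), np.int64(38), np.int64(37), np.int64(37), np.int64(38), np.int64(43), np.int64(41), np.int64(40), np.int64(55), np.int64(104), np.int64(108)]]
```

Request:
jog_arm --moves '[[[0.07,0.05,4],0,3.5],[[0,0,4],0,3.5],[[0,0,1.8],0,3.5],[[0,0,0],0,3.5],[[0,0,0],0,3.5]]'

```text
time_s: 6.52
tcp_pos: [0.5292, -0.1218, 0.1045]
eef_rot: [-180.0, -0.1, -18.0]
contact_force: [0.5, 0.3, -0.8]
gripper_width: 0.0432
gripper_force: 20.0
```

```bash
python3 - <<'E'
from h import *
s=get_state();print(s['tcp_pos'],s['eef_rot'],s['contact_force'])
t=s['tcp_pos']
w=shot('wrist');a=shot('scene');b=shot('top')
A=a['pixels'][185:240,195:265]; 
cv2.imwrite('pics/c4.png',np.hstack([cv2.resize(w['pixels'][80:380,160:420],(300,345),interpolation=3),cv2.resize(A,(440,345),interpolation=3)]))
E
```

```text
[ 0.52917153 -0.12178109  0.10445827] [-1.79989444e+02 -6.70011618e-02 -1.80415440e+01] [ 0.45634406  0.26075178 -0.77557013]
```

View pics/c4.png

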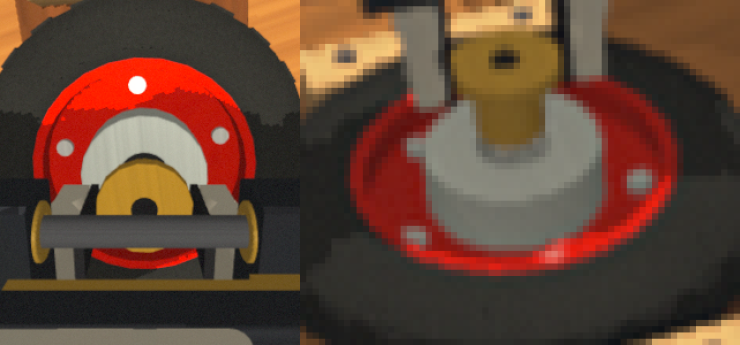

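Request:
jog_arm --moves '[[[0,0,0.4],0,3.5],[[0,0,0.2],0,3.5],[[0,0,0],0,3.5]]'

```text
time_s: 7.05
tcp_pos: [0.5281, -0.1222, 0.0974]
eef_rot: [180.0, 0.0, -18.1]
contact_force: [-0.1, -0.7, -1.5]
gripper_width: 0.0433
gripper_force: 20.0
```

Request:
jog_arm --moves '[[[0,0,0.1],0,3.5],[[0,0,0],0,3.5]]'

```text
time_s: 7.3
tcp_pos: [0.5284, -0.1221, 0.0965]
eef_rot: [180.0, -0.0, -18.1]
contact_force: [-0.7, -0.2, -1.4]
gripper_width: 0.043
gripper_force: 20.0
```

Request:
jog_arm --moves '[[[0,0,0.1],0,3.5],[[0,0,0],0,3.5]]'

```text
time_s: 7.55
tcp_pos: [0.5284, -0.1221, 0.0955]
eef_rot: [180.0, -0.0, -18.1]
contact_force: [0.0, -0.3, -1.1]
gripper_width: 0.0431
gripper_force: 20.0
```

Request:
jog_arm --moves '[[[0,0,0.1],0,3.5],[[0,0,0],0,3.5]]'

```text
time_s: 7.8
tcp_pos: [0.5284, -0.1221, 0.0946]
eef_rot: [-180.0, -0.0, -18.1]
contact_force: [0.6, -1.1, -2.4]
gripper_width: 0.043
gripper_force: 20.0
```

Request:
jog_arm --moves '[[[0,0,0.1],0,3.5],[[0,0,0],0,3.5]]'

```text
time_s: 8.05
tcp_pos: [0.5285, -0.1221, 0.0935]
eef_rot: [-180.0, -0.0, -18.1]
contact_force: [0.6, 0.8, -0.7]
gripper_width: 0.0429
gripper_force: 20.0
```

Request:
jog_arm --moves '[[[0,0,0.1],0,3.5],[[0,0,0],0,3.5]]'

```text
time_s: 8.3
tcp_pos: [0.5284, -0.1221, 0.0925]
eef_rot: [-180.0, -0.0, -18.1]
contact_force: [0.5, 1.0, -1.0]
gripper_width: 0.0434
gripper_force: 20.0
```

Request:
jog_arm --moves '[[[0,0,0.1],0,3.5],[[0,0,0],0,3.5]]'

```text
time_s: 8.55
tcp_pos: [0.5284, -0.1221, 0.0915]
eef_rot: [-180.0, -0.0, -18.1]
contact_force: [1.2, 1.8, -1.1]
gripper_width: 0.0431
gripper_force: 20.0
```

Request:
jog_arm --moves '[[[0,0,0.1],0,3.5],[[0,0,0],0,3.5]]'

```text
time_s: 8.8
tcp_pos: [0.5284, -0.1221, 0.0905]
eef_rot: [-180.0, -0.0, -18.1]
contact_force: [1.3, 1.4, -0.6]
gripper_width: 0.0432
gripper_force: 20.0
```

Request:
jog_arm --moves '[[[0,0,0.1],0,3.5],[[0,0,0],0,3.5]]'

```text
time_s: 9.05
tcp_pos: [0.5285, -0.1221, 0.0896]
eef_rot: [-180.0, -0.0, -18.1]
contact_force: [1.8, 2.3, 1.2]
gripper_width: 0.0434
gripper_force: 20.0
```

Request:
jog_arm --moves '[[[0,0,0.1],0,3.5],[[0,0,0],0,3.5]]'

```text
time_s: 9.3
tcp_pos: [0.5286, -0.1221, 0.0887]
eef_rot: [-180.0, -0.0, -18.1]
contact_force: [1.1, 2.6, 2.7]
gripper_width: 0.0432
gripper_force: 20.0
```

Request:
jog_arm --moves '[[[0.01,-0.04,0.0],0,3.5],[[0,0,0.1],0,3.5],[[0,0,0],0,3.5]]'

```text
time_s: 9.68
tcp_pos: [0.5285, -0.1219, 0.0876]
eef_rot: [180.0, -0.0, -18.1]
contact_force: [-0.1, 0.6, 3.2]
gripper_width: 0.0432
gripper_force: 20.0
```

```bash
python3 - <<'E'
from h import *
s=get_state();print(s['tcp_pos'],s['contact_force'],s['moment'])
w=shot('wrist');a=shot('scene')
A=a['pixels'][185:240,195:265]; 
cv2.imwrite('pics/c5.png',np.hstack([cv2.resize(w['pixels'][80:380,160:420],(300,345),interpolation=3),cv2.resize(A,(440,345),interpolation=3)]))
E
```

```text
[ 0.52851165 -0.12192984  0.08759131] [-0.13406301  0.55473181  3.23188619] [ 0.25208374 -0.2393126  -0.01740842]
```

View pics/c5.png

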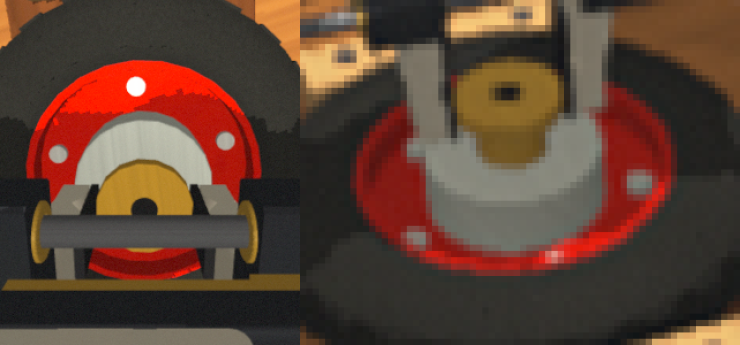

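The barrel foot is inside the rim, with about 7 mm hidden and the lateral forces now small. It is standing on the first bumps. I'll keep the grip for squareness and press past them.

Request:
jog_arm --moves '[[[0,0,0.1],0,3.5],[[0,0,0],0,3.5],[[0,0,0.1],0,3.5],[[0,0,0],0,3.5]]' --newtons 40

```text
time_s: 10.28
tcp_pos: [0.5287, -0.1218, 0.0858]
eef_rot: [180.0, -0.0, -18.1]
contact_force: [0.3, 0.1, 5.8]
gripper_width: 0.0426
gripper_force: 40.0
```

Request:
jog_arm --moves '[[[0,0,0.1],0,3.5],[[0,0,0],0,3.5]]'

```text
time_s: 10.52
tcp_pos: [0.5287, -0.1218, 0.0848]
eef_rot: [-180.0, -0.0, -18.1]
contact_force: [-0.2, 1.4, 5.7]
gripper_width: 0.0424
gripper_force: 40.0
```

Request:
jog_arm --moves '[[[0,0,0.1],0,3.5],[[0,0,0],0,3.5]]'

```text
time_s: 10.78
tcp_pos: [0.5287, -0.1218, 0.0837]
eef_rot: [-180.0, -0.0, -18.1]
contact_force: [0.2, 0.1, 4.8]
gripper_width: 0.0425
gripper_force: 40.0
```

Request:
jog_arm --moves '[[[0,0,0.1],0,3.5],[[0,0,0],0,3.5]]'

```text
time_s: 11.02
tcp_pos: [0.5287, -0.1218, 0.0827]
eef_rot: [-180.0, -0.0, -18.1]
contact_force: [-0.2, 0.0, 4.5]
gripper_width: 0.0427
gripper_force: 40.0
```

Request:
jog_arm --moves '[[[0,0,0.1],0,3.5],[[0,0,0],0,3.5]]'

```text
time_s: 11.28
tcp_pos: [0.5287, -0.1218, 0.0817]
eef_rot: [-180.0, -0.0, -18.1]
contact_force: [0.5, 0.8, 6.0]
gripper_width: 0.0427
gripper_force: 40.0
```

Request:
jog_arm --moves '[[[0,0,0.1],0,3.5],[[0,0,0],0,3.5]]'

```text
time_s: 11.52
tcp_pos: [0.5287, -0.1218, 0.0807]
eef_rot: [-180.0, -0.0, -18.1]
contact_force: [0.6, 0.7, 6.1]
gripper_width: 0.0422
gripper_force: 40.0
```

Request:
jog_arm --moves '[[[0,0,0.1],0,3.5],[[0,0,0],0,3.5]]'

```text
time_s: 11.78
tcp_pos: [0.5289, -0.1218, 0.0799]
eef_rot: [-180.0, -0.0, -18.1]
contact_force: [0.0, 1.4, 7.3]
gripper_width: 0.0426
gripper_force: 40.0
```

Request:
jog_arm --moves '[[[0,0,0.1],0,3.5],[[0,0,0],0,3.5]]'

```text
time_s: 12.02
tcp_pos: [0.529, -0.1218, 0.0792]
eef_rot: [-180.0, -0.1, -18.1]
contact_force: [0.1, 1.8, 9.5]
gripper_width: 0.0426
gripper_force: 40.0
```

Request:
jog_arm --moves '[[[0,0,-0.1],0,3.5],[[0,0,0],0,6],[[0,0,0],0,6],[[0,0,0],0,6],[[0,0,-2.5],0,6],[[0,0,-1],0,3],[[0,0,0],0,0],[[0,0,0],0,0],[[0,0,0],0,0],[[0,0,0],0,0],[[0,0,0],0,0],[[0,0,0],0,0]]' --newtons 20

```text
time_s: 13.52
tcp_pos: [0.5285, -0.1218, 0.1145]
eef_rot: [180.0, 0.0, -18.1]
contact_force: [0.1, -0.1, 0.6]
gripper_width: 0.0008
gripper_force: 0.0
```

```bash
python3 - <<'E'
from h import *
s=get_state();print(s['tcp_pos'],s['contact_force'],s['gripper_width'])
w=shot('wrist');a=shot('scene')
A=a['pixels'][185:240,195:265]; 
cv2.imwrite('pics/c6.png',np.hstack([cv2.resize(w['pixels'][80:380,160:420],(300,345),interpolation=3),cv2.resize(A,(440,345),interpolation=3)]))
E
```

```text
[ 0.52851957 -0.12178167  0.11446919] [ 0.12317138 -0.11382763  0.62984649] 0.0007752775268053465
```

View pics/c6.png

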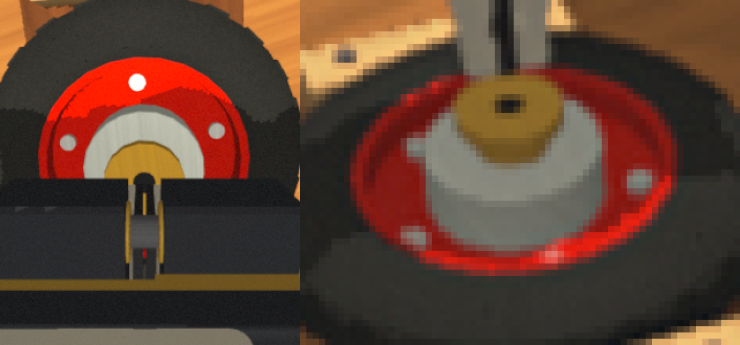

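Request:
jog_arm --moves '[[[0.2,0,1],0,0],[[0,0,0.7],0,0],[[0,0,0.2],0,0],[[0,0,0],0,0]]'

```text
time_s: 14.12
tcp_pos: [0.5302, -0.1224, 0.0953]
eef_rot: [180.0, 0.0, -18.1]
contact_force: [0.4, -0.6, 0.2]
gripper_width: 0.0004
gripper_force: 0.0
```

Request:
jog_arm --moves '[[[0,0,0.1],0,0],[[0,0,0],0,0],[[0,0,0.1],0,0],[[0,0,0],0,0]]'

```text
time_s: 14.62
tcp_pos: [0.5307, -0.1224, 0.0939]
eef_rot: [-180.0, -0.0, -18.1]
contact_force: [-0.8, -0.2, 4.4]
gripper_width: 0.0006
gripper_force: 2.0
```

Request:
jog_arm --moves '[[[0,0,0.1],0,0],[[0,0,0],0,0]]'

```text
time_s: 14.88
tcp_pos: [0.5307, -0.1224, 0.0931]
eef_rot: [-180.0, -0.0, -18.1]
contact_force: [-1.6, 1.5, 6.7]
gripper_width: 0.0007
gripper_force: 3.5
```

Request:
jog_arm --moves '[[[0,0,0.1],0,0],[[0,0,0],0,0]]'

```text
time_s: 15.12
tcp_pos: [0.5309, -0.1224, 0.0924]
eef_rot: [-180.0, -0.1, -18.1]
contact_force: [-2.3, 1.1, 10.2]
gripper_width: 0.0007
gripper_force: 4.7
```

Request:
jog_arm --moves '[[[0,0,0.1],0,0],[[0,0,0],0,0]]'

```text
time_s: 15.38
tcp_pos: [0.5311, -0.1225, 0.0916]
eef_rot: [-180.0, -0.1, -18.1]
contact_force: [-2.5, 1.8, 10.7]
gripper_width: 0.0003
gripper_force: 5.3
```

Request:
jog_arm --moves '[[[0,0,0.1],0,0],[[0,0,0],0,0]]'

```text
time_s: 15.62
tcp_pos: [0.5313, -0.1225, 0.0909]
eef_rot: [-180.0, -0.1, -18.1]
contact_force: [-2.8, 1.0, 12.8]
gripper_width: 0.0006
gripper_force: 6.1
```

Request:
jog_arm --moves '[[[0,0,0.1],0,0],[[0,0,0],0,0]]'

```text
time_s: 15.88
tcp_pos: [0.5312, -0.1225, 0.0899]
eef_rot: [-180.0, -0.1, -18.1]
contact_force: [-2.4, 1.4, 12.5]
gripper_width: 0.0003
gripper_force: 6.3
```

Request:
jog_arm --moves '[[[0,0,0.1],0,0],[[0,0,0],0,0]]'

```text
time_s: 16.12
tcp_pos: [0.5312, -0.1225, 0.0889]
eef_rot: [-180.0, -0.1, -18.1]
contact_force: [-1.9, 0.3, 11.5]
gripper_width: 0.0006
gripper_force: 6.1
```

Past the second hump; it's now sliding.

Request:
jog_arm --moves '[[[0,0,0.1],0,0],[[0,0,0],0,0],[[0,0,0.1],0,0],[[0,0,0],0,0]]'

```text
time_s: 16.62
tcp_pos: [0.5311, -0.1225, 0.0868]
eef_rot: [-180.0, -0.1, -18.1]
contact_force: [-2.3, 1.1, 10.6]
gripper_width: 0.0003
gripper_force: 5.4
```

Request:
jog_arm --moves '[[[0,0,0.1],0,0],[[0,0,0],0,0],[[0,0,0.1],0,0],[[0,0,0],0,0]]'

```text
time_s: 17.12
tcp_pos: [0.5311, -0.1225, 0.0848]
eef_rot: [-180.0, -0.1, -18.1]
contact_force: [-2.8, 1.5, 12.9]
gripper_width: 0.0004
gripper_force: 6.2
```

Request:
jog_arm --moves '[[[0,0,0.1],0,0],[[0,0,0],0,0]]'

```text
time_s: 17.38
tcp_pos: [0.5311, -0.1225, 0.0838]
eef_rot: [-180.0, -0.1, -18.1]
contact_force: [-3.1, 0.7, 11.6]
gripper_width: 0.0005
gripper_force: 5.8
```

Request:
jog_arm --moves '[[[0,0,0.1],0,0],[[0,0,0],0,0]]'

```text
time_s: 17.62
tcp_pos: [0.5311, -0.1225, 0.0827]
eef_rot: [-180.0, -0.1, -18.1]
contact_force: [-3.1, 0.9, 12.0]
gripper_width: 0.0007
gripper_force: 5.7
```

Request:
jog_arm --moves '[[[0,0,0.1],0,0],[[0,0,0],0,0]]'

```text
time_s: 17.88
tcp_pos: [0.5311, -0.1225, 0.0818]
eef_rot: [-180.0, -0.1, -18.1]
contact_force: [-2.5, 1.1, 13.0]
gripper_width: 0.0007
gripper_force: 6.3
```

Request:
jog_arm --moves '[[[0,0,0.1],0,0],[[0,0,0],0,0]]'

```text
time_s: 18.12
tcp_pos: [0.531, -0.1224, 0.0807]
eef_rot: [-180.0, -0.1, -18.1]
contact_force: [-2.4, 1.7, 11.4]
gripper_width: 0.0005
gripper_force: 6.0
```

Request:
jog_arm --moves '[[[0,0,0.1],0,0],[[0,0,0],0,0]]'

```text
time_s: 18.38
tcp_pos: [0.5311, -0.1224, 0.08]
eef_rot: [-180.0, -0.1, -18.1]
contact_force: [-3.5, 1.7, 14.1]
gripper_width: 0.0003
gripper_force: 7.4
```

Request:
jog_arm --moves '[[[0,0,0.1],0,0],[[0,0,0],0,0]]'

```text
time_s: 18.62
tcp_pos: [0.5311, -0.1225, 0.0793]
eef_rot: [-180.0, -0.1, -18.1]
contact_force: [-4.4, 1.0, 17.5]
gripper_width: 0.0008
gripper_force: 8.8
```

Request:
jog_arm --moves '[[[0,0,0.1],0,0],[[0,0,0],0,0]]'

```text
time_s: 18.88
tcp_pos: [0.5311, -0.1224, 0.0785]
eef_rot: [-180.0, -0.1, -18.0]
contact_force: [-5.9, 2.7, 19.9]
gripper_width: 0.0004
gripper_force: 10.2
```

Request:
jog_arm --moves '[[[0,0,0.05],0,0],[[0,0,0],0,0],[[0,0,0],0,0]]'

```text
time_s: 19.25
tcp_pos: [0.5311, -0.1224, 0.0782]
eef_rot: [-180.0, -0.1, -18.0]
contact_force: [-6.8, 3.2, 21.3]
gripper_width: 0.0009
gripper_force: 10.8
```

Request:
jog_arm --moves '[[[0,0,-0.3],0,0],[[0,0,-0.5],0,0],[[0,0,-4],0,0],[[0,0,-6],0,0],[[0,0,0],0,0],[[0,0,0],0,0]]'

```text
time_s: 20.0
tcp_pos: [0.5301, -0.1223, 0.1839]
eef_rot: [-180.0, 0.0, -18.1]
contact_force: [-0.2, -0.1, -0.3]
gripper_width: 0.0008
gripper_force: 0.0
```

```bash
python3 - <<'E'
from h import *
s=get_state();print(s['tcp_pos'],s['contact_force'])
w=shot('wrist');a=shot('scene')
A=a['pixels'][185:240,195:265]; 
cv2.imwrite('pics/c7.png',np.hstack([cv2.resize(w['pixels'][120:260,220:350],(350,377),interpolation=3),cv2.resize(A,(440,377),interpolation=3)]))
E
```

```text
[ 0.53007905 -0.12227188  0.18388675] [-0.19032871 -0.06932384 -0.32052737]
```

View pics/c7.png

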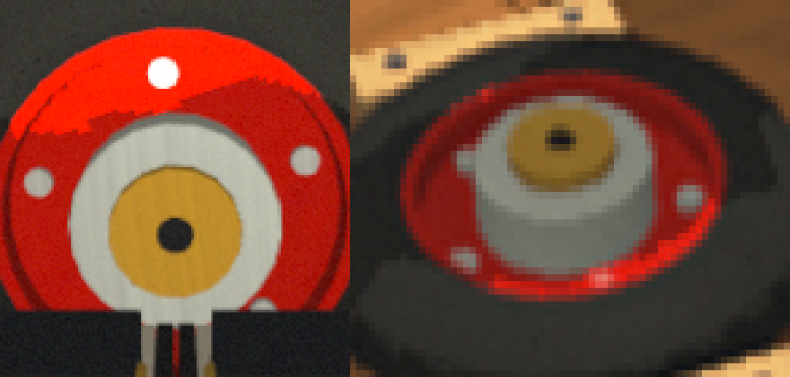

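The wrist crop shows the flange centred on the hub face at about (175,235). The scene crop shows it level with no barrel visible. At the end the force rose about 4 N per mm, which is the hub spring alone, so it is seated.

```bash
python3 -c "
from plant import close_job
print(close_job())"
```

```text
the job is handed in; nothing more can be done
None
```

The bronze bushing is pressed fully home in the wheel hub: its flange looks flush, the peak press force I read was about 21 N, and the gripper was clear of everything when I handed the job in at about 20 s.

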